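Find the sieve shaker's stripped jack screw and hold its lock cap open

ROBOT

A 6-joint arm with a two-finger parallel gripper is mounted at the origin on a cart in front of the work surface, level with it; the furniture and walls round the work are solid. World frame = base frame: x ahead of the robot, y to its left, z up, the work surface at z = 0. Lengths are in m, angles in degrees, forces in N, time in s.
With the tool pointing down it reaches from about 0.3 to 0.75 m from the base axis. Payload 8.5 kg.
Tool frame: the origin (TCP) lies midway between the tips of the shut fingers; the grasp point (between the pads) lies env.tcp_to_grasp behind it (env.tcp_to_grasp is the distance from the TCP to the grasp point, in m); z points along the fingers, y is the line along which they close (so a half turn about z gives the same grasp; the last joint's range is limited). The gripper opens to 85 mm and grips with 20 to 120 N. Pads are 22 mm wide; open, the fingers measure 114 mm over their backs; the gripper's body (76 mm by 85 mm) begins 54 mm behind the grasp point. The pads swing forward as they close: fully open they stand 13 mm farther back than shut.
Start: joints at [62.321, 21.807, 74.336, -0, 83.858, -12.336], TCP at [0.146, 0.53, 0.231] pointing down, gripper open.
Joint ranges: [-178.18, 178.18], [-50.72, 133.34], [12.68, 142.11], [-81.47, 261.47], [9.98, 163.14], [-165.26, 165.26]. Speed limits (degrees/s): [136.94, 136.94, 180, 180, 180, 180].

INTERFACE

Orientations are given as a 3x3 rotation matrix whose columns are the frame's x, y, z axes.
In Python, from rig import observe, optics, job, env gives the robot as it stands. The module is installed in compiled form; this text tells all that it offers.
- The arm moves only by the shell command python3 -m jog 'ROWS' [FORCE]. ROWS is JSON, a list of rows, each a list of 7 numbers: the turn, a rotation vector about the tool's x, y, z in rad, then the shift along the tool's x, y, z in m, then the opening in per cent of the stroke, from 0 (shut) to 100 (fully open). A call has 1 to 10 rows; each row shifts and turns the commanded pose from where the row before left it, along the tool's axes as they then stand; what a row does not reach is not made up. A row lasts 1/8 s, in which the tool goes at most 62.5 mm and 10.7 degrees, less where a joint would pass 70% of its speed; a pose out of reach is approached as far as the arm can. A call is refused whole if a number of a shift passes 0.0625 or a number of a turn 0.188, either way. A call with a gripper value outside its range is refused whole. The fingers move at their own pace and stop on an object; FORCE is the grip in N (left out, the last holds). Time passes only in rows, so rows that do not move let the fingers close. It gives the time, the measured TCP pose, the force, the opening and the grip force at its end, in the units of the state.
- observe(): the state, without advancing time (a new reading comes with each control period).
- optics.get_image(name): name is "side" or "top" or "wrist"; returns a dict with "pixels" (400x640x3 uint8, red, green, blue), "mtx" (3x3 intrinsics, pixels), "rvec" (rotation vector, rad) and "tvec" (3), from world to camera coordinates, as OpenCV has them. Camera axes: x right, y down, z forward; pixel columns grow to the right and rows downward; lengths in m; the calibration is good to about 2 mm. A picture is of the moment at which its call begins. There is no depth.
- job.close_job(): hands the job in; it is judged then, once.
The state is a dict: "time_s": time; "q": joint angles; "qvel": joint speeds; "joint_efforts": joint torques, N m; "position": TCP position; "tool_rot": TCP orientation; "ft_force": force on the tool from outside, world axes, zero at the start; "wrist_torque": the same for the moment, N m; "grip_width": finger opening in m; "gripper_force": force on a finger pad.
Only numpy, scipy, OpenCV 4.12 (cv2) and the standard library are available. Lean on these libraries where they do the work, as an engineer would, in place of code of your own. Each camera call takes 0.05 s, during which the arm holds its last target. There are 200 camera calls.

TASK

One of the sieve shaker's three jack screws (front, left, right) has a stripped thread, which cannot be seen: with the caps shut, press down on the screw heads that stand out of the lock caps until you find the one that sinks, and leave it pressed down. Then take that screw's lock cap by its bar, swing it well open (past 45 degrees, clear of the head) against its spring, and finish while still holding it there, so that the fitter can get a spanner on the head. Keep the caps of the two sound screws shut and leave the things lying about where they are.

Things in the scene. Friction and masses are not known exactly. Their poses are not given: they have to be found in the camera images.
- shaker: Bench sieve shaker, fixed: round grey casting, 148 mm diameter, 100 mm steel sieve stack on it (175 mm high in all). Three ears 90 degrees apart carry an upright jack screw (axis 106 mm from the middle) under a hinged lock cap: front (local -x, towards the robot), left (+y), right (-y); the rear ear has a plain foot. Origin: centre of the underside, on the bench; z up.
- head_front (a point): Centre of the top of the front jack screw's hexagon head (14 mm across flats, dark steel), 59 mm above the bench; it stands 8 mm proud through the hexagonal window of its lock cap. All three heads stand at the same height. Moves with the screw; its own x axis points outward, away from the sieve stack.
- screw_front (a joint): How far the front screw has sunk, m: 0 as found. A sound screw does not yield (under 0.5 mm); the one whose thread is stripped slides down 5.5 mm when pressed with 5 to 8 N and stays down.
- bar_front (a point): Centre of the front lock cap's lift bar: steel, 12 mm thick, 14 mm wide, lying parallel to the hinge, 56 mm outward from it, 34 mm outward from the screw axis, 49 mm above the bench when shut, nothing under it. Pinch its flat ends from above, fingers closing along the hinge; it can pivot between them as the cap swings. Own x: outward along the cap; y: along bar and hinge.
- cap_front (a joint): Opening angle of the front lock cap, rad: 0 shut (level), up to its stop at 1.4. The hinge is level, 84 mm from the middle of the shaker and 49 mm above the bench, so the bar rises and swings in towards the sieve stack. A spring pulls it shut (1 to 2.2 N at the bar).
- lockcap_front: The front lock cap itself: steel plate 30 mm wide, 4 mm thick, from the hinge to 36 mm outward, then neck and bar. Origin on the hinge axis, x outward along the cap, y along the hinge.
- head_left (a point): Centre of the top of the left jack screw's hexagon head (14 mm across flats, dark steel), 59 mm above the bench; it stands 8 mm proud through the hexagonal window of its lock cap. All three heads stand at the same height. Moves with the screw; its own x axis points outward, away from the sieve stack.
- screw_left (a joint): How far the left screw has sunk, m: 0 as found. A sound screw does not yield (under 0.5 mm); the one whose thread is stripped slides down 5.5 mm when pressed with 5 to 8 N and stays down.
- bar_left (a point): Centre of the left lock cap's lift bar: steel, 12 mm thick, 14 mm wide, lying parallel to the hinge, 56 mm outward from it, 34 mm outward from the screw axis, 49 mm above the bench when shut, nothing under it. Pinch its flat ends from above, fingers closing along the hinge; it can pivot between them as the cap swings. Own x: outward along the cap; y: along bar and hinge.
- cap_left (a joint): Opening angle of the left lock cap, rad: 0 shut (level), up to its stop at 1.4. The hinge is level, 84 mm from the middle of the shaker and 49 mm above the bench, so the bar rises and swings in towards the sieve stack. A spring pulls it shut (1 to 2.2 N at the bar).
- lockcap_left: The left lock cap itself: steel plate 30 mm wide, 4 mm thick, from the hinge to 36 mm outward, then neck and bar. Origin on the hinge axis, x outward along the cap, y along the hinge.
- head_right (a point): Centre of the top of the right jack screw's hexagon head (14 mm across flats, dark steel), 59 mm above the bench; it stands 8 mm proud through the hexagonal window of its lock cap. All three heads stand at the same height. Moves with the screw; its own x axis points outward, away from the sieve stack.
- screw_right (a joint): How far the right screw has sunk, m: 0 as found. A sound screw does not yield (under 0.5 mm); the one whose thread is stripped slides down 5.5 mm when pressed with 5 to 8 N and stays down.
- bar_right (a point): Centre of the right lock cap's lift bar: steel, 12 mm thick, 14 mm wide, lying parallel to the hinge, 56 mm outward from it, 34 mm outward from the screw axis, 49 mm above the bench when shut, nothing under it. Pinch its flat ends from above, fingers closing along the hinge; it can pivot between them as the cap swings. Own x: outward along the cap; y: along bar and hinge.
- cap_right (a joint): Opening angle of the right lock cap, rad: 0 shut (level), up to its stop at 1.4. The hinge is level, 84 mm from the middle of the shaker and 49 mm above the bench, so the bar rises and swings in towards the sieve stack. A spring pulls it shut (1 to 2.2 N at the bar).
- lockcap_right: The right lock cap itself: steel plate 30 mm wide, 4 mm thick, from the hinge to 36 mm outward, then neck and bar. Origin on the hinge axis, x outward along the cap, y along the hinge.
- spanner: Bystander: loose spanner, 150 mm long, lying front right of the shaker; leave it alone. Origin: centre of the underside.
- pot: Bystander: small closed pot with a blue lid, 52 mm in diameter, 50 mm high, front left of the shaker; leave it alone. Origin: centre of the underside.
- loupe: Bystander: black eye loupe, 35 mm in diameter, 27 mm high, left of the shaker; leave it alone. Origin: centre of the underside.
- blower: Bystander: dark red rubber dust blower, 55 mm in diameter, 137 mm high, left of the shaker; leave it alone. Origin: centre of the underside.
- pencil: Bystander: pencil, 130 mm long, lying in front of the shaker; leave it alone. Origin: centre of the underside.

How it is judged:
By the outcome, as a careful person would: the job done as asked, in the order asked, and still so for the second after the job is handed in, while the arm keeps its last pose, push and grip.
It also fails if it takes over 58 s, if anything falls off the work surface, if the arm or the gripper's body presses on something with over 40 N, if the wrist force passes 120 N, or if a joint passes its speed limit or range.

## Working session

There is one attempt and no reset: what is moved stays moved. The work goes in short steps, Python scripts to look and compute and a shell command to move; the robot and the scene stay as the last step left them, time stands still between calls to the robot, and variables do not carry over. Pictures are saved under pics/ and viewed, at most 10 in all, crops included, and the job is handed in when it is done.

```bash
mkdir -p pics; python3 - <<'E'
from rig import observe, optics, env
import cv2,json
s=observe();print(s['position'],s['tool_rot'],s['ft_force'],s['grip_width'],env.tcp_to_grasp,s['time_s'])
for n in('top','side'):
    d=optics.get_image(n);cv2.imwrite(f'pics/{n}0.png',d['pixels'][:,:,::-1])
    print(n,d['mtx'].tolist(),d['rvec'].tolist() if hasattr(d['rvec'],'tolist') else d['rvec'],d['tvec'])
E
```

```text
[0.14541516 0.53012234 0.230703  ] [[-9.64349567e-01  2.64630776e-01 -6.81481901e-04]
 [ 2.64631467e-01  9.64348748e-01 -1.29594764e-03]
 [ 3.14238587e-04 -1.43008810e-03 -9.99998928e-01]] [ 0.2193232  -0.3833613   0.15214522] 0.08515851530094318 0.0187 0.0
top [[508.52224758400763, 0.0, 317.3274365188634], [0.0, 508.52224758400763, 194.12165070688945], [0.0, 0.0, 1.0]] [2.150008375782645, -2.0673272559141274, 0.22545820977058703] [0.08495687 0.53954686 1.3230313 ]
side [[422.7212805698691, 0.0, 326.20414528086997], [0.0, 422.7212805698691, 202.12039468483684], [0.0, 0.0, 1.0]] [-0.020113418461631113, -2.5984584189574473, 1.7644508024726457] [0.50341465 0.01012244 1.22224785]
```

View pics/top0.png

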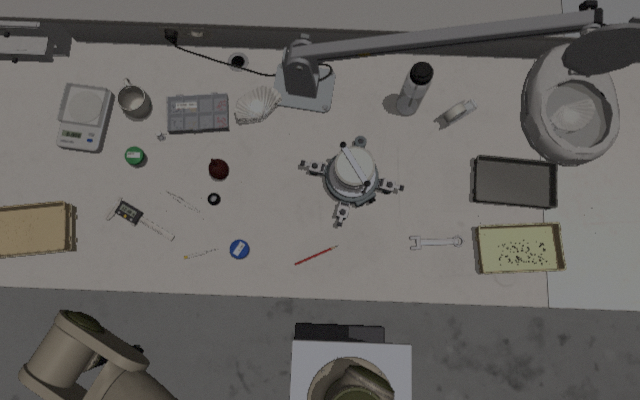

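View pics/side0.png

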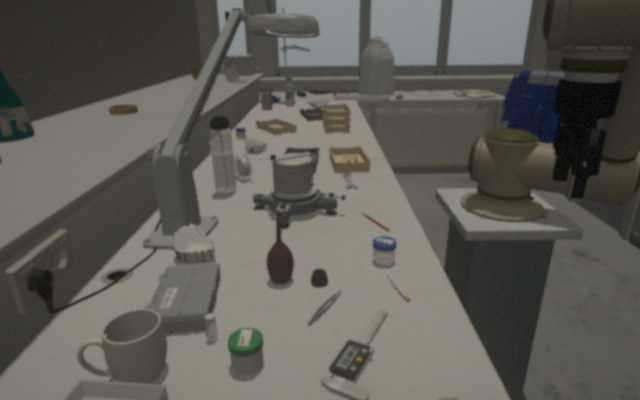

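The top view shows the shaker at about (352,177). Its front ear is near (340,214), left near (312,167), right near (393,188) and rear foot near (361,141). I'll enlarge that area.

```bash
python3 - <<'E'
import cv2
a=cv2.imread('pics/top0.png')[130:230,290:415]
a=cv2.convertScaleAbs(a,alpha=1.5)
cv2.imwrite('pics/crop.png',cv2.resize(a,None,fx=6,fy=6,interpolation=cv2.INTER_CUBIC))
E
cat > h.py <<'E'
import numpy as np,cv2
from rig import observe,optics
def ray(d,uv,z):
    R=cv2.Rodrigues(np.array(d['rvec']))[0];t=np.array(d['tvec']).ravel()
    c=-R.T@t
    v=R.T@np.linalg.inv(d['mtx'])@np.array([uv[0],uv[1],1.])
    return c+v*(z-c[2])/v[2]
def proj(d,P):
    return cv2.projectPoints(np.array(P,float).reshape(-1,1,3),np.array(d['rvec']),np.array(d['tvec']),np.array(d['mtx']),None)[0].reshape(-1,2)
E
```

```text
(no output)
```

View pics/crop.png

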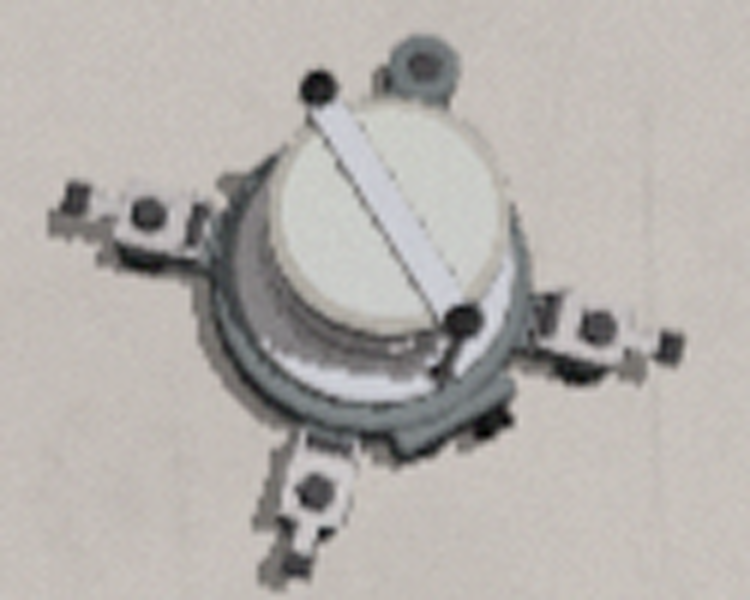

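The crop shows the heads at left (149,214), right (598,327) and front (317,491). The bars are at left (74,197), right (669,348) and front (295,563).

```bash
python3 - <<'E'
from h import *
from scipy.optimize import least_squares
d=optics.get_image('top')
f=lambda p:(290+(p[0]+.5)/6-.5,130+(p[1]+.5)/6-.5)
obs=[f(p) for p in [(317,491),(149,214),(598,327),(295,563),(74,197),(669,348)]]
def pts(p):
    c,s=np.cos(p[2]),np.sin(p[2]);o=[]
    for r,z in((.106,.059),(.140,.055)):
        for a in((-1,0),(0,1),(0,-1)):
            o.append((p[0]+r*(c*a[0]-s*a[1]),p[1]+r*(s*a[0]+c*a[1]),z))
    return np.array(o)
x0=ray(d,(352,177),.06)
r=least_squares(lambda p:(proj(d,pts(p))-obs).ravel(),[x0[0],x0[1],0])
print(r.x[:2],np.degrees(r.x[2]),r.fun.round(2));P=pts(r.x);print(P.round(4))
print([ray(d,o,z).round(4).tolist() for o,z in zip(obs,[.059]*3+[.055]*3)])
for n,uv,z in(('blower',(219,170),.05),('loupe',(214,199),.027),('pot',(239,249),.05),('pencil',(316,255),0)):print(n,ray(d,uv,z).round(3))
E
```

```text
[0.5940116  0.01465035] -12.431577418575621 [-0.29  0.01 -0.36 -0.24  0.05  0.01  0.22  0.33  0.22 -0.04  0.15 -0.08]
[[ 0.4905  0.0375  0.059 ]
 [ 0.6168  0.1182  0.059 ]
 [ 0.5712 -0.0889  0.059 ]
 [ 0.4573  0.0448  0.055 ]
 [ 0.6241  0.1514  0.055 ]
 [ 0.5639 -0.1221  0.055 ]]
[[0.4905, 0.0367, 0.059], [0.6162, 0.1172, 0.059], [0.5712, -0.0887, 0.059], [0.4582, 0.0454, 0.055], [0.624, 0.152, 0.055], [0.5636, -0.1217, 0.055]]
blower [0.595 0.379 0.05 ]
loupe [0.517 0.391 0.027]
pot [0.38  0.309 0.05 ]
pencil [0.376 0.103 0.   ]
```

```bash
cat > to.py <<'E'
import sys
from h import *
# usage: to.py x y z [yaw of tool y axis, deg]
s=observe();R=np.array(s['tool_rot']);p=np.array(s['position'])
D=np.array(list(map(float,sys.argv[1:4])))-p
print('t',s['time_s'],'pos',p.round(4),'yawy',np.degrees(np.arctan2(R[1,1],R[0,1])).round(2),'tilt',R[:,2].round(3),'F',np.round(s['ft_force'],1),'w',s['grip_width'],'gf',s['gripper_force'],'q',np.round(s['q'],0))
print('tool shift',(R.T@D).round(4))
E
python3 -m jog '[[0,0,0,-0.055,-0.0265,0,0],[0,0,0,-0.056,-0.0265,0,0],[0,0,0,-0.056,-0.0265,0,0],[0,0,0,-0.056,-0.0265,0,0],[0,0,0,-0.056,-0.0265,0,0],[0,0,0,-0.056,-0.0265,0,0],[0,0,0,-0.056,-0.0265,0,0],[0,0,0,-0.056,-0.0265,0,0],[0,0,0,-0.056,-0.0265,0,0],[0,0,0,0,0,0,0]]' 30
python3 to.py 0.617 0.118 0.10
```

```text
time_s: 1.4
position: [0.5698, 0.1642, 0.23]
tool_rot: [[-0.963, 0.269, -0.001], [0.269, 0.963, -0.001], [0.001, -0.001, -1.0]]
ft_force: [-0.6, 0.4, -0.9]
grip_width: 0.0001
gripper_force: 0.0
t 1.4 pos [0.5698 0.1642 0.23  ] yawy 74.39 tilt [-0.001 -0.001 -1.   ] F [-0.6  0.4 -0.9] w 5.2033522133249636e-05 gf 0.0 q [  5.  26.  67.  -0.  87. -70.]
tool shift [-0.058  -0.0317  0.1299]
```

```bash
python3 -m jog '[[0,0,0,-0.030,-0.016,0.03,0],[0,0,0,-0.028,-0.0157,0.03,0],[0,0,0,0,0,0.04,0],[0,0,0,0,0,0.03,0],[0,0,0,0,0,0,0]]' >/dev/null
python3 to.py 0.617 0.118 0.06
python3 - <<'E'
from h import *
d=optics.get_image('wrist');cv2.imwrite('pics/w1.png',d['pixels'][:,:,::-1]);
print(proj(d,[[.6168,.1182,.059],[.6241,.1514,.055]]))
d=optics.get_image('side');print(proj(d,[[.6168,.1182,.059]]))
E
```

```text
t 2.025 pos [0.6135 0.122  0.0994] yawy 74.69 tilt [-0.005  0.    -1.   ] F [-0.6  0.1  0.4] w -0.00010068522082626667 gf 0.0 q [  0.  36.  72.   0.  72. -74.]
tool shift [-0.0046 -0.0029  0.0394]
[[318.90979529 237.18532226]
 [376.53840764 232.06057897]]
[[282.40362133 204.30952403]]
```

View pics/w1.png

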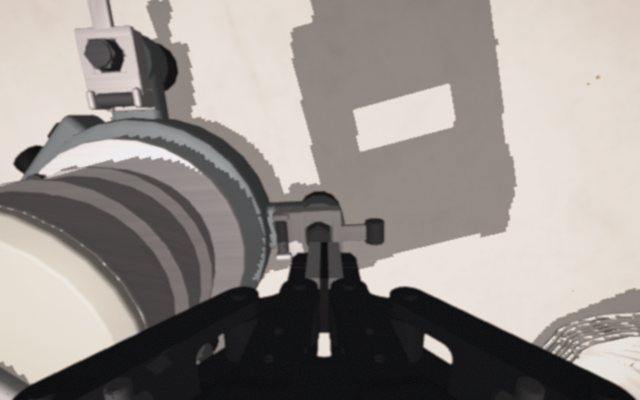

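The wrist view has the left bar at (375,231), against (376.5,232) predicted, and the head at about (318,232), so the pose estimate holds. I'll descend and press.

```bash
python3 -m jog '[[0,0,0,-0.003,-0.002,0.02,0],[0,0,0,0,0,0.014,0],[0,0,0,0,0,0,0],[0,0,0,0,0,0,0]]' >/dev/null
python3 to.py 0.617 0.118 0.059
```

```text
t 2.625 pos [0.6191 0.1211 0.0699] yawy 74.75 tilt [ 0.007  0.003 -1.   ] F [ 4.3 11.8  6.5] w 0.00030517563455396285 gf 0.0 q [  0.  38.  74.   0.  68. -75.]
tool shift [ 0.0013 -0.0035  0.0109]
```

There is sideways contact: the linkage, lying radially, touches the stack. I'll back up and turn the tool so the fingers close along the tangent.

```bash
python3 -m jog '[[0,0,0,0,0.002,-0.05,0],[0,0,0,0,0,-0.06,0],[0,0,0.186,0,0,-0.02,0],[0,0,0.186,0,0,0,0],[0,0,0.186,0,0,0,0],[0,0,0.186,0,0,0,0],[0,0,0.186,0,0,0,0],[0,0,0.186,0,0,0,0],[0,0,0.186,0,0,0,0],[0,0,0.186,0,0,0,0]]' >/dev/null
python3 -m jog '[[0,0,0.032,0,0,0,0],[0,0,0,0,0,0,0],[0,0,0,0,0,0,0]]' >/dev/null
python3 to.py 0.617 0.119 0.075
```

```text
t 4.25 pos [0.6179 0.1206 0.1976] yawy -12.31 tilt [ 0. -0. -1.] F [ 0.3 -0.7  0.3] w -1.7416279097409874e-05 gf 0.0 q [ 0. 31. 64. -0. 85. 13.]
tool shift [-0.0018 -0.0006  0.1226]
```

```bash
python3 -m jog '[[0,0,0,0,0,0.05,0],[0,0,0,0,0,0.05,0],[0,0,0,0,0,0.022,0],[0,0,0,0,0,0,0],[0,0,0,0,0,0,0]]' >/dev/null
python3 to.py 0.617 0.119 0.059
python3 -m jog '[[0,0,0,0,0,0.012,0],[0,0,0,0,0,0,0],[0,0,0,0,0,0,0]]' >/dev/null
python3 to.py 0.617 0.119 0.059
```

```text
t 4.875 pos [0.6187 0.1206 0.0767] yawy -12.4 tilt [ 0.002 -0.    -1.   ] F [ 0.3  0.1 -0.7] w 0.00021016552343708199 gf 0.0 q [ 0. 38. 73. -0. 69. 13.]
tool shift [-0.0019 -0.0013  0.0177]
t 5.25 pos [0.618  0.1206 0.0635] yawy -12.43 tilt [ 0.  0. -1.] F [0.5 0.3 0.1] w -0.00010913036248639505 gf 0.0 q [ 0. 38. 74.  0. 67. 13.]
tool shift [-0.0018 -0.0007  0.0045]
```

```bash
for i in 1 2 3; do :; done
python3 -m jog '[[0,0,0,0,0,0.004,0],[0,0,0,0,0,0.001,0],[0,0,0,0,0,0,0]]' | grep -E 'pos|ft_'
python3 -m jog '[[0,0,0,0,0,0.001,0],[0,0,0,0,0,0,0]]' | grep -E 'pos|ft_'
python3 -m jog '[[0,0,0,0,0,0.001,0],[0,0,0,0,0,0,0]]' | grep -E 'pos|ft_'
```

```text
position: [0.6181, 0.1206, 0.059]
ft_force: [-1.7, 0.6, 4.4]
position: [0.6183, 0.1206, 0.0589]
ft_force: [-3.2, -0.4, 10.7]
position: [0.6183, 0.1206, 0.0587]
ft_force: [-5.4, -0.0, 17.2]
```

The left screw is sound: 17 N and no sinking. Next, over the stack to the right screw.

```bash
python3 -m jog '[[0,0,0,0,0,-0.06,0],[0,0,0,0,0,-0.06,0],[0,0,0,0,0,-0.06,0],[0,0,0,-0.05,0,-0.02,0],[0,0,0,-0.055,0,0,0],[0,0,0,-0.055,0,0,0],[0,0,0,-0.057,0,0,0],[0,0,0,0,0,0,0],[0,0,0,0,0,0.04,0],[0,0,0,0,0,0,0]]' >/dev/null
python3 to.py 0.571 -0.091 0.065
```

```text
t 7.375 pos [ 0.5702 -0.0902  0.2141] yawy -12.4 tilt [-0.005  0.002 -1.   ] F [ 1.6 -0.2  0.1] w -0.00036251879060844757 gf 0.0 q [-21.  25.  71.   0.  84.  -8.]
tool shift [-0.0007  0.0018  0.1491]
```

```bash
python3 -m jog '[[0,0,0,-0.001,0.001,0.05,0],[0,0,0,0,0,0.05,0],[0,0,0,0,0,0.03,0],[0,0,0,0,0,0.018,0],[0,0,0,0,0,0,0],[0,0,0,0,0,0,0]]' | grep -E 'pos|ft_'
python3 -m jog '[[0,0,0,0,0,0.004,0],[0,0,0,0,0,0.002,0],[0,0,0,0,0,0,0],[0,0,0,0,0,0,0]]' | grep -E 'pos|ft_'
python3 -m jog '[[0,0,0,0,0,0.002,0],[0,0,0,0,0,0,0],[0,0,0,0,0,0,0]]' | grep -E 'pos|ft_'
```

```text
position: [0.573, -0.0925, 0.0699]
ft_force: [1.6, 0.3, 0.7]
position: [0.572, -0.0926, 0.0624]
ft_force: [-0.2, 0.3, 0.5]
position: [0.572, -0.0925, 0.0603]
ft_force: [1.1, -0.0, -0.8]
```

```bash

python3 -m jog '[[0,0,0,0,0,0.002,0],[0,0,0,0,0,0,0],[0,0,0,0,0,0,0]]' | grep -E 'pos|ft_'
python3 -m jog '[[0,0,0,0,0,0.001,0],[0,0,0,0,0,0,0]]' | grep -E 'pos|ft_'
python3 -m jog '[[0,0,0,0,0,0.001,0],[0,0,0,0,0,0,0]]' | grep -E 'pos|ft_'
```

```text
position: [0.5722, -0.0926, 0.0589]
ft_force: [-1.7, 0.0, 5.4]
position: [0.5723, -0.0926, 0.0588]
ft_force: [-3.5, 0.8, 13.6]
position: [0.5723, -0.0926, 0.0587]
ft_force: [-5.7, 1.7, 20.0]
```

The right screw is sound too (20 N). By elimination it should be the front one; I'll press to confirm.

```bash
python3 -m jog '[[0,0,0,0,0,-0.06,0],[0,0,0,0,0,-0.06,0],[0,0,0,0.036,-0.036,-0.02,0],[0,0,0,0.037,-0.037,0,0],[0,0,0,0.037,-0.037,0,0],[0,0,-0.185,0,0,0,0],[0,0,-0.185,0,0,0,0],[0,0,-0.185,0,0,0,0],[0,0,-0.185,0,0,0,0],[0,0,-0.185,0,0,0,0]]' >/dev/null
python3 -m jog '[[0,0,-0.185,0,0,0,0],[0,0,-0.185,0,0,0,0],[0,0,-0.185,0,0,0,0],[0,0,-0.09,0,0,0,0],[0,0,0,0,0,0,0],[0,0,0,0,0,0,0]]' >/dev/null
python3 to.py 0.4895 0.0378 0.067
```

```text
t 11.875 pos [0.4882 0.0386 0.1963] yawy 77.42 tilt [-0.  0. -1.] F [ 0.4  1.2 -0.2] w 0.00010519690635411534 gf 0.0 q [ -9.  18.  87.   0.  75. -87.]
tool shift [-0.0014 -0.0005  0.1293]
```

```bash
python3 -m jog '[[0,0,0,-0.001,0,0.05,0],[0,0,0,0,0,0.05,0],[0,0,0,0,0,0.028,0],[0,0,0,0,0,0,0],[0,0,0,0,0,0,0]]' | grep -E 'pos|ft_'
python3 -m jog '[[0,0,0,0,0,0.004,0],[0,0,0,0,0,0.003,0],[0,0,0,0,0,0,0],[0,0,0,0,0,0,0]]' | grep -E 'pos|ft_'
python3 -m jog '[[0,0,0,0,0,0.0015,0],[0,0,0,0,0,0,0],[0,0,0,0,0,0,0]]' | grep -E 'pos|ft_'
python3 -m jog '[[0,0,0,0,0,0.001,0],[0,0,0,0,0,0,0]]' | grep -E 'pos|ft_'
```

```text
position: [0.4899, 0.0383, 0.0694]
ft_force: [-0.3, 0.1, 0.4]
position: [0.4893, 0.0383, 0.0615]
ft_force: [0.7, -0.7, 0.6]
position: [0.4892, 0.0384, 0.0598]
ft_force: [0.3, 0.2, 0.4]
position: [0.4893, 0.0384, 0.0589]
ft_force: [0.1, 0.1, 0.6]
```

```bash
for k in 1; do
python3 -m jog '[[0,0,0,0,0,0.0015,0],[0,0,0,0,0,0,0]]' | grep -E 'pos|ft_'
python3 -m jog '[[0,0,0,0,0,0.0015,0],[0,0,0,0,0,0,0]]' | grep -E 'pos|ft_'
python3 -m jog '[[0,0,0,0,0,0.0015,0],[0,0,0,0,0,0,0]]' | grep -E 'pos|ft_'
python3 -m jog '[[0,0,0,0,0,0.001,0],[0,0,0,0,0,0,0]]' | grep -E 'pos|ft_';done
```

```text
position: [0.4893, 0.0383, 0.0574]
ft_force: [-0.7, 0.9, 3.2]
position: [0.4893, 0.0383, 0.0557]
ft_force: [0.2, 0.1, 2.3]
position: [0.4893, 0.0383, 0.0542]
ft_force: [0.4, 0.1, 2.6]
position: [0.4893, 0.0383, 0.0535]
ft_force: [-0.2, 0.5, 6.5]
```

```bash

python3 -m jog '[[0,0,0,0,0,0.001,0],[0,0,0,0,0,0,0],[0,0,0,0,0,0,0]]' | grep -E 'pos|ft_'
python3 -m jog '[[0,0,0,0,0,-0.03,0],[0,0,0,0,0,-0.06,0],[0,0,0,-0.034,0,0,60],[0,0,0,0,0,0,60],[0,0,0,0,0,0,60],[0,0,0,0,0,0,60]]' >/dev/null
python3 to.py 0.4574 0.0450 0.034
python3 - <<'E'
from h import *
d=optics.get_image('wrist');cv2.imwrite('pics/w2.png',d['pixels'][:,:,::-1]);
print(proj(d,[[.4905,.0375,.0535],[.4573,.0448,.055],[.4573,.0448,.049]]))
E
```

```text
position: [0.4895, 0.0383, 0.0534]
ft_force: [-4.7, 1.0, 16.8]
t 15.75 pos [0.5215 0.0313 0.1417] yawy 77.53 tilt [-0.002  0.    -1.   ] F [-0.  -0.4  0.2] w 0.051083111765923735 gf 0.0 q [-10.  24.  87.   0.  69. -87.]
tool shift [ 0.0654 -0.0004  0.1079]
[[322.78100065 163.07111988]
 [322.70715199 111.99489337]
 [322.73183927 111.96710627]]
```

View pics/w2.png

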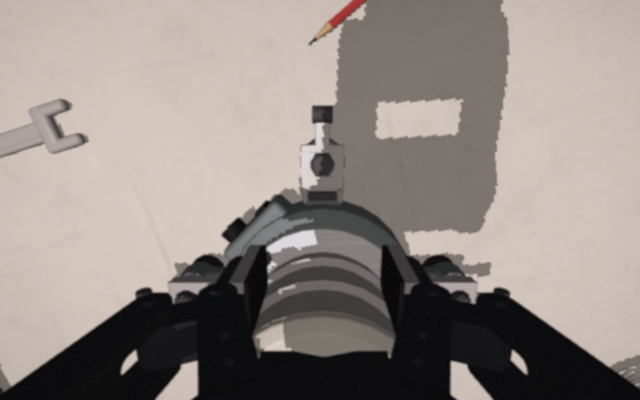

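The head now shows sunk in its window at (322,163), and the bar is at (322,114), as predicted. My last shift went inward; outward is tool +x. No contact resulted.

```bash
python3 -m jog '[[0,0,0,0.033,0,0,60],[0,0,0,0.032,0,0,60],[0,0,0,0,0,0,60],[0,0,0,0,0,0.05,60],[0,0,0,0,0,0.04,60],[0,0,0,0,0,0,60],[0,0,0,0,0,0,60]]' >/dev/null
python3 to.py 0.4577 0.0448 0.035
```

```text
t 16.675 pos [0.46   0.0449 0.0535] yawy 77.52 tilt [ 0.002 -0.    -1.   ] F [-0.2 -0.1  0.5] w 0.051344600055833446 gf 0.0 q [ -9.  26. 103.  -0.  51. -87.]
tool shift [ 0.0023 -0.0006  0.0185]
```

```bash
python3 -m jog '[[0,0,0,0.002,0,0.018,60],[0,0,0,0,0,0,60],[0,0,0,0,0,0,60],[0,0,0,0,0,0,0],[0,0,0,0,0,0,0],[0,0,0,0,0,0,0],[0,0,0,0,0,0,0],[0,0,0,0,0,0,0]]' 40
python3 to.py 0.4577 0.0448 0.035
```

```text
time_s: 17.68
position: [0.457, 0.0447, 0.0347]
tool_rot: [[-0.976, 0.216, 0.0], [0.216, 0.976, -0.001], [-0.0, -0.001, -1.0]]
ft_force: [-1.8, -5.4, 4.0]
grip_width: 0.0127
gripper_force: 39.8
t 17.675 pos [0.457  0.0447 0.0347] yawy 77.55 tilt [ 0.    -0.001 -1.   ] F [-1.8 -5.4  4. ] w 0.01274691072305829 gf 39.75039303302765 q [ -9.  28. 104.  -0.  48. -87.]
tool shift [-0.0007  0.0002 -0.0003]
```

The bar is gripped (12.7 mm, 40 N). Now the arc, first to 40°.

```bash
python3 -m jog '[[0,0,0,-0.0002,0,-0.0049,0],[0,0,0,-0.0006,0,-0.0048,0],[0,0,0,-0.0011,0,-0.0048,0],[0,0,0,-0.0015,0,-0.0046,0],[0,0,0,-0.0019,0,-0.0045,0],[0,0,0,-0.0022,0,-0.0043,0],[0,0,0,-0.0026,0,-0.0041,0],[0,0,0,-0.003,0,-0.0039,0],[0,0,0,0,0,0,0],[0,0,0,0,0,0,0]]' | grep -E 'pos|f'
python3 - <<'E'
from h import *
d=optics.get_image('wrist');cv2.imwrite('pics/w3.png',d['pixels'][:,:,::-1])
E
```

```text
position: [0.4685, 0.0421, 0.0695]
ft_force: [-2.0, -6.0, -7.2]
gripper_force: 39.0
```

View pics/w3.png

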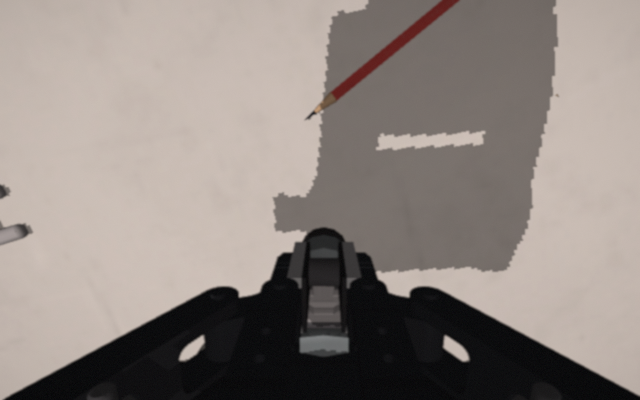

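The bar is between the pads at about (323,245), with the cap tilted below it. I'll carry on to about 65°.

```bash
python3 -m jog '[[0,0,0,-0.0033,0,-0.0036,0],[0,0,0,-0.0036,0,-0.0033,0],[0,0,0,-0.0039,0,-0.003,0],[0,0,0,-0.0041,0,-0.0026,0],[0,0,0,-0.0043,0,-0.0023,0],[0,0,0,0,0,0,0],[0,0,0,0,0,0,0],[0,0,0,0,0,0,0]]' | grep -E 'pos|f|wid'
python3 - <<'E'
from h import *
for n in('wrist','side'):
  d=optics.get_image(n);a=d['pixels'][:,:,::-1]
  if n=='side':
    a=a[120:240,220:380]; 
    a=cv2.convertScaleAbs(cv2.resize(a,None,fx=4,fy=4,interpolation=cv2.INTER_CUBIC),alpha=1.5)
  cv2.imwrite(f'pics/{n}4.png',a)
E
```

```text
position: [0.4864, 0.0381, 0.0842]
ft_force: [-6.1, -4.8, -2.8]
grip_width: 0.0123
gripper_force: 39.3
```

View pics/side4.png

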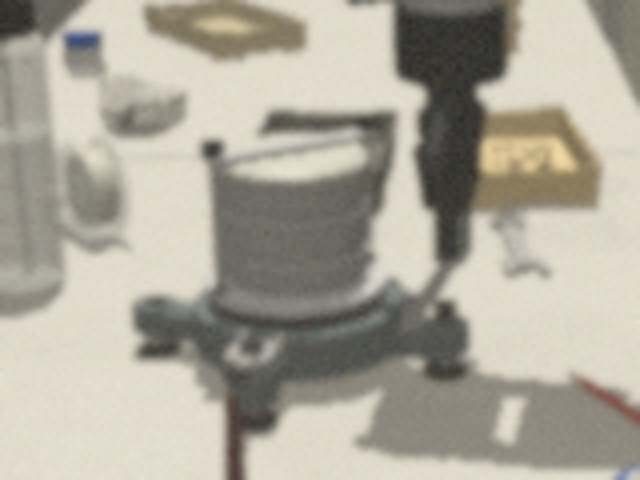

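View pics/wrist4.png

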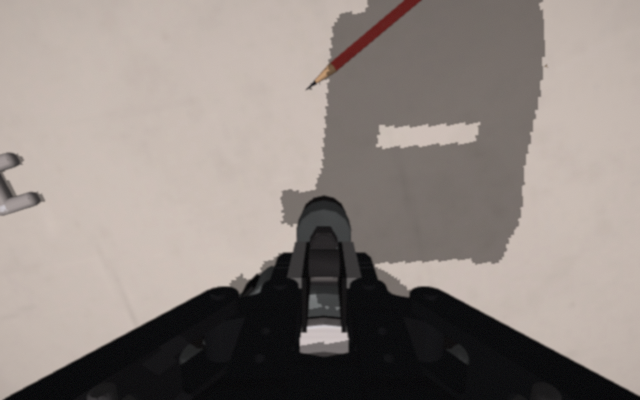

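The side view shows the front cap plate running from (415,310) up to the fingers at (450,262). The head is clear at (445,310), and the left cap is still shut. The displacement gives about 62° with the grip holding at 39 N, so I'm handing in.

```bash
python3 -c "
from rig import job;print(job.close_job())"
```

```text
the job is handed in; nothing more can be done
None
```

The front screw is the stripped one: it sank about 5.5 mm and I left it down. Its cap is held open at about 62°, while the left and right screws held firm and their caps stayed shut; in an early try at the left head the gripper pressed sideways on the sieve stack with about 12 N, with no harm seen.

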